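# Clamp the can in the guarded test jig

### The job

The metal can stands loose in the test jig on the desk. Slide the clear guard door fully open, wind the handwheel clockwise until the jaw holds the can snugly against the stop block (firmly, but without crushing it), then slide the guard door fully shut again and let go. Leave the can upright and the other things on the desk and on the jig where they are.

Things in the scene. Friction and masses are not known exactly. Their poses are not given: they have to be found in the camera images.
- jig: Fixed test jig: grey bed plate 170 (its x) x 400 (its y) x 14 mm. Origin: centre of its underside, at desk height; y runs along the guard's track, z up. Its -y half carries the handwheel and the clamp: jaw, can and stop block in a row along jig x at jig y -150 mm, the jaw nearest the robot. Two small loose things lie on the +y half; the open guard stands over them without touching.
- guard (a joint): Guard door: clear hood with aluminium edges, 154 (jig x) x 186 (jig y) mm, roof top 123 mm above the desk, open at both ends, sliding on two rails. 0 = fully shut, over handwheel and clamp; grows as it slides to jig +y; 0.190 = fully open, at its end of travel over the other half. Rubs with about 3 N and stays where left. Begins 0 to 25 mm open.
- guard_handle (a point): Middle of the steel grip bar on the guard's roof: round, 12 mm thick, 80 mm long along jig x, axis 160 mm above the desk and 37 mm above the roof, a leg at each end; pinch it from above, fingers closing along jig y. At guard = 0 it is at jig x 0, y -95 mm.
- handwheel (a joint): Angle of the flat handwheel (88 mm wide, rim top 70 mm above the desk). Grows wound clockwise seen from above, driving the jaw 12 mm per rad to the stop block; 0 to 6 rad. Begins at 0.8 to 2.3; 1.3 to 4.6 rad more are needed. Stiff (about 5 N at the knob); stays where left, even with the jaw pressing up to 15 N. Once the jaw bears, each 1 N more at the knob is about 3 N more at the jaw.
- crank_grip (a point): Point on the axis of the handwheel's crank knob, 96 mm above the desk, 34 mm from the wheel's axis. The knob is an upright black cylinder, 18 mm thick, 74 to 112 mm above the desk, spinning freely on its pin, so a hand of fixed orientation can lead it round the circle. At handwheel = 0 it lies towards jig +x from the axis. Covered while the guard is shut.
- wheel_axis (a point): Point on the handwheel's vertical axis, 96 mm above the desk (jig x +10, y -65 mm).
- jaw: Moving steel jaw of the clamp, 12 (jig x) x 50 x 44 mm, on stiff rubber buffers that give 1 mm per 12 N. Origin: foot of the middle of its flat clamping face, which looks to jig +x, 14 mm above the desk. Moves only along jig x, driven by the handwheel.
- can: Upright aluminium can with a blue band, 34 mm diameter, 62 mm tall, about 80 g, loose on the bed. Origin: centre of its underside; z its axis. The steel stop block (18 x 50 x 46 mm) stands 2 to 14 mm beyond it, bolted at another place along jig x each time, not told: feel for it. Sliding the can takes under 1 N; snug is 8 to 25 N on the can; over 50 N (23 N at the knob) crushes it.
- spare_knob: Bystander: black fluted knob, 30 mm wide, 19 mm tall, on the jig's +y half. Origin under its centre.
- crystal: Bystander: dark flat crystal holder, 42 x 28 x 11 mm, on the jig's +y half. Origin under its centre.
- spool: Bystander: spool of solder, 58 mm wide, 40 mm tall, behind the jig. Origin under its centre.
- jar: Bystander: clear jar of screws, 52 mm wide, 49 mm tall, behind the jig. Origin under its centre.
- cutters: Bystander: side cutters lying to the right of the jig, 48 x 135 x 13 mm. Origin under their centre.

How it is judged (in metres and radians):
On the way, in this order (a step that is already met when the one before it is completed fails the run):
1. the guard door is fully open (value of joint guard above 0.182 m), for 0.1 s.
2. the jaw clamps the can snugly while the guard is still open (contact force between jaw and can above 5 N and value of joint guard above 0.15 m), for 0.3 s.
At the end, for the whole second after the job is handed in: The guard is shut to within 4 mm; the jaw still presses the can against the stop block with more than 5 N; the can stands upright (within 0.1 rad) and still (value of joint guard below 0.004 m and contact force between jaw and can above 5 N and angle between can's own z axis and vertical below 0.1 rad and linear speed of can below 0.01 m/s); the robot touches nothing.
It fails at once if the can is crushed: the jaw presses on it with more than 50 N (contact force between jaw and can above 50 N).
It fails at once if a bystander is moved by more than 30 mm (distance of any of spare_knob, crystal, spool, jar, cutters from where it was at the start of the episode above 0.03 m).
It also fails if it takes over 58 s, if anything falls off the work surface, if the arm or the gripper's body presses on something with over 40 N, if the wrist force passes 120 N, or if a joint passes its speed limit or range.

### The arm

A 6-joint arm with a two-finger parallel gripper is mounted at the origin on a cart in front of the work surface, level with it; the furniture and walls round the work are solid. World frame = base frame: x ahead of the robot, y to its left, z up, the work surface at z = 0. Lengths are in mm, angles in rad, forces in N, time in s.
With the tool pointing down it reaches from about 250 to 725 mm from the base axis. Payload 4 kg.
Tool frame: the origin (TCP) lies at the very end of the fingers, on their centre line; the grasp point (between the pads) lies 19 mm behind it; z points along the fingers, y is the line along which they close (so a half turn about z gives the same grasp; the last joint's range is limited). The gripper opens to 85 mm and grips with 20 to 120 N. Pads are 22 mm wide; open, the fingers measure 114 mm over their backs; the gripper's body (76 mm by 85 mm) begins 54 mm behind the grasp point. The pads swing forward as they close: fully open they stand 13 mm farther back than shut.
Start: joints at [1.333, 0.241, 0.005, 1.335, 0, 1.571], TCP at [117.781, 485.929, 231.306] pointing down, gripper open.
Joint ranges: [-2.72, 2.72], [-1.05, 1.87], [-1.09, 1.28], [-1.99, 2.15], [-1.42, 1.44], [-3.14, 3.14]. Speed limits (rad/s): [2.79, 2.79, 3.14, 3.14, 3.14, 3.14].

### API

Orientations are given as a unit quaternion [x, y, z, w].
In Python, from bench import env, optics, readout gives the robot as it stands (env), with the cameras (optics) and the readings (readout).
- The arm moves only by the shell command python3 inch.py 'ROWS' [FORCE]. ROWS is one flat JSON list of numbers that holds 1 to 20 rows one after another, with no inner brackets; each row has 5 numbers: dx, dy, dz in mm, then a turn about the tool's z in rad, then the opening from 0.0 (shut) to 1.0 (fully open); each row shifts and turns the commanded pose from where the row before left it, along the tool's axes as they then stand; what a row does not reach is not made up. A row lasts 1/10 s, in which the tool goes at most 50 mm and 0.15 rad, less where a joint would pass 70% of its speed; a pose out of reach is approached as far as the arm can. The fingers move at their own pace and stop on an object; FORCE is the grip in N (left out, the last holds). Time passes only in rows, so rows that do not move let the fingers close. It prints the time, the measured TCP pose, the force, the opening and the grip force at its end. Input that does not fit is refused with a message, and nothing moves.
- readout.state(): the state, without advancing time (a new reading comes with each control period).
- optics.snapshot(name): name is "scene" or "top" or "wrist"; returns the picture (420x560x3 uint8, blue, green, red); there is no depth.
- optics.calibration(name): a dict with "mtx" (3x3 intrinsics, pixels), "k1" (the pictures are not rectified: a ray, as slopes to the right and down, at radius r is drawn at 1 + k1 r^2 times it, then the intrinsics apply), "rvec" (rotation vector, rad) and "tvec" (3), from world to camera coordinates, as OpenCV has them; the wrist camera has in their place "T_tool_cam" (4x4, takes a point from camera to tool coordinates, whose origin is the TCP and whose axes are the flange's). Camera axes: x right, y down, z forward; pixel columns grow to the right and rows downward; lengths in mm; the calibration is good to about 2 mm. A picture is of the moment at which its call begins: read the wrist's pose just before it. calibration takes no time and is no camera call.
- env.finish_job(): hands the job in; it is judged then, once.
The state is a dict: "t": time; "joint_positions": joint angles; "joint_vel": joint speeds; "joint_torque": joint torques, N m; "tcp_pos": TCP position; "tool_rot": TCP orientation; "wrist_force": force on the tool from outside, world axes, zero at the start; "moment": the same for the moment, N m; "grip_width": opening from 0.0 (shut) to 1.0 (fully open); "gripper_force": force on a finger pad.
Only numpy, scipy, OpenCV 4.12 (cv2) and the standard library are available. Lean on these libraries where they do the work, as an engineer would, in place of code of your own. Each camera call takes 0.05 s, during which the arm holds its last target. There are 200 camera calls.

## Working session

There is one attempt and no reset: what is moved stays moved. The work goes in short steps, Python scripts to look and compute and a shell command to move; the robot and the scene stay as the last step left them, time stands still between calls to the robot, and variables do not carry over. Pictures are saved under pics/ and viewed, at most 10 in all, crops included, and the job is handed in when it is done.

```bash
mkdir -p pics; ls; cat > h.py <<'E'
import numpy as np, cv2
from bench import env, optics, readout
from scipy.spatial.transform import Rotation as R
def cam(n,s=None):
    c=optics.calibration(n)
    if 'rvec' in c:
        Rm=cv2.Rodrigues(np.array(c['rvec'],float))[0]; t=np.array(c['tvec'],float).ravel()
        return np.array(c['mtx']),c['k1'],Rm.T,-Rm.T@t
    T=np.array(c['T_tool_cam']); Rt=R.from_quat(s['tool_rot']).as_matrix()
    return np.array(c['mtx']),c['k1'],Rt@T[:3,:3],Rt@T[:3,3]+np.array(s['tcp_pos'])
def ray(C,uv):
    K,k1,Rw,o=C; d=np.array([(uv[0]-K[0,2])/K[0,0],(uv[1]-K[1,2])/K[1,1]]); p=d.copy()
    for _ in range(20): p=d/(1+k1*(p@p))
    v=Rw@np.array([p[0],p[1],1]); return o,v/np.linalg.norm(v)
def onz(C,uv,z):
    o,v=ray(C,uv); return o+v*(z-o[2])/v[2]
def tri(*cu):
    A=np.zeros((3,3));b=np.zeros(3)
    for C,uv in cu:
        o,v=ray(C,uv);P=np.eye(3)-np.outer(v,v);A+=P;b+=P@o
    return np.linalg.solve(A,b)
def proj(C,X):
    K,k1,Rw,o=C; p=Rw.T@(np.array(X,float)-o); p=p[:2]/p[2]; p=p*(1+k1*(p@p)); return K[:2,:2]@p+K[:2,2]
E
python3 - <<'E'
from h import *
s=readout.state(); print(s)
for n in ['scene','top','wrist']:
    cv2.imwrite(f'pics/{n}0.png',optics.snapshot(n)); print(optics.calibration(n))
a=cv2.imread('pics/scene0.png');b=cv2.imread('pics/top0.png')
E
```

```text
bench.py
inch.py
pics
{'t': 0.0, 'joint_positions': array([1.33297723e+00, 2.41435567e-01, 3.72730871e-03, 1.33520620e+00,
       2.64237736e-05, 1.57077653e+00]), 'joint_vel': array([-9.59597103e-05, -2.51301666e-04, -3.11868587e-05, -1.38690991e-03,
        5.29068331e-04, -1.23315141e-03]), 'joint_torque': array([ 1.72427153e-04, -3.72314072e+01,  2.52410281e+01,  1.69474591e-02,
       -6.69837527e-05,  4.23951263e-06]), 'tcp_pos': array([117.63475493, 485.31307742, 230.40286045]), 'tool_rot': array([ 1.18619643e-01,  9.92939202e-01, -1.05001997e-03, -1.38765619e-04]), 'wrist_force': array([ 0.51948522,  0.00364871, -0.01563324]), 'moment': array([-0.02691252,  0.02588198,  0.01607625]), 'gripper_force': 0.0, 'grip_width': 0.9998226292737612}
{'mtx': array([[434.60636524,   0.        , 286.46772086],
       [  0.        , 434.60636524, 211.56850672],
       [  0.        ,   0.        ,   1.        ]]), 'k1': -0.12703036018650238, 'rvec': array([ 2.0909269 , -0.87916581,  0.43339207]), 'tvec': array([-485.25184361,  248.78696582,  840.07518065])}
{'mtx': array([[530.83504483,   0.        , 277.83082825],
       [  0.        , 530.83504483, 211.30948039],
       [  0.        ,   0.        ,   1.        ]]), 'k1': -0.162850957876955, 'rvec': array([ 2.13900977, -2.1976138 ,  0.11266501]), 'tvec': array([-123.73463416,  526.75733568, 1350.96556717])}
{'mtx': array([[349.53268593,   0.        , 279.73682845],
       [  0.        , 349.53268593, 208.8576884 ],
       [  0.        ,   0.        ,   1.        ]]), 'k1': -0.012351906964687224, 'T_tool_cam': array([[ 2.37098484e-04, -9.54553272e-01, -2.98040257e-01,
         7.57415494e+01],
       [ 9.99999959e-01,  1.77577572e-04,  2.26785543e-04,
        -5.95636740e-01],
       [-1.63553617e-04, -2.98040298e-01,  9.54553275e-01,
        -1.42278749e+02],
       [ 0.00000000e+00,  0.00000000e+00,  0.00000000e+00,
         1.00000000e+00]])}
```

View pics/scene0.png

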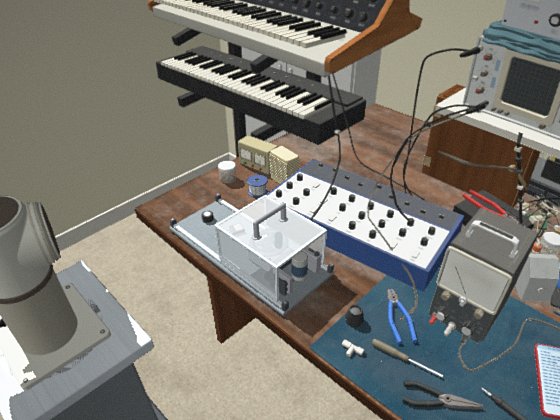

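View pics/top0.png

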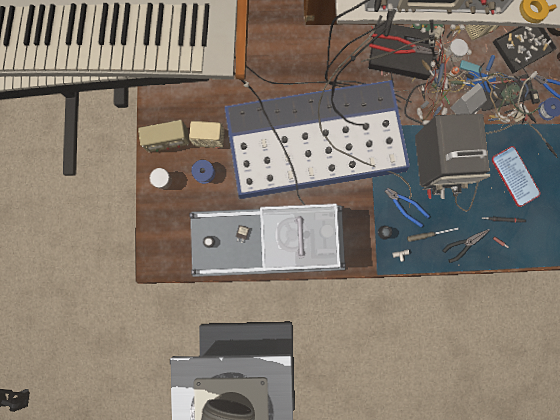

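The scene view shows the jig at about (250,250) with the guard over its near/right half, and the handle at (270,220). In the top view the jig spans (192,205)–(342,275), the handle is at about (301,236), and the bystanders are on the left half. Next I'll enlarge the jig in both views.

```bash
python3 - <<'E'
import cv2,numpy as np
a=cv2.imread('pics/scene0.png')[175:315,160:350];b=cv2.imread('pics/top0.png')[190:290,180:380]
cv2.imwrite('pics/c0.png',cv2.resize(a,None,fx=4,fy=4,interpolation=cv2.INTER_CUBIC));cv2.imwrite('pics/c1.png',cv2.resize(b,None,fx=4,fy=4,interpolation=cv2.INTER_CUBIC))
E
```

```text
(no output)
```

View pics/c0.png

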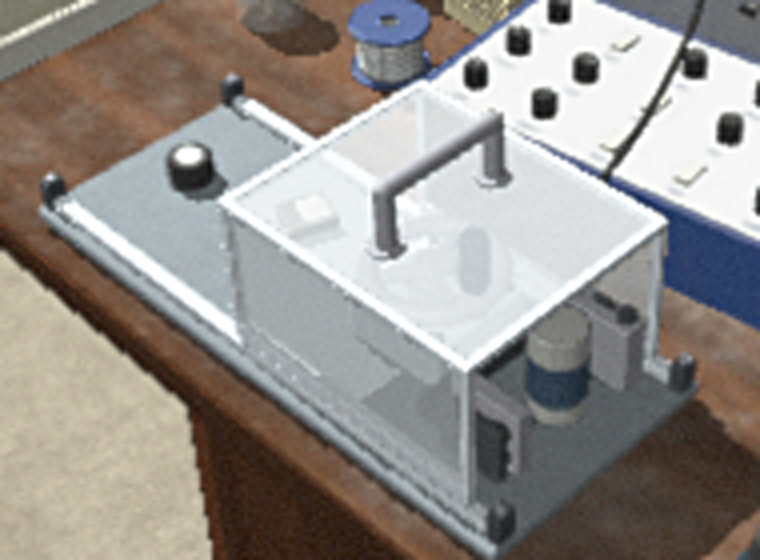

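View pics/c1.png

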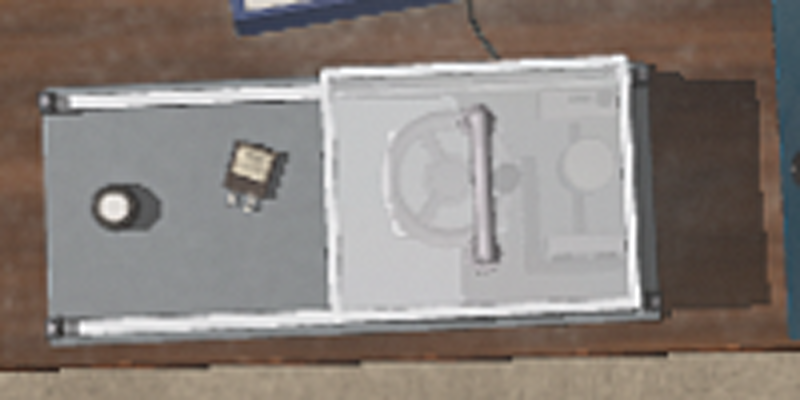

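In the crops, the grip bar runs from (385,190) to (492,123) in scene and from (478,110) to (487,255) in top. The crank knob shows at (508,178) in the top crop, to the right of the wheel hub. Now I'll triangulate.

```bash
python3 - <<'E'
from h import *
S=cam('scene');T=cam('top')
s=lambda x,y:(160+x/4,175+y/4); t=lambda x,y:(180+x/4,190+y/4)
print('tops',tri((S,s(383,189)),(T,t(486,252))),tri((S,s(494,122)),(T,t(479,112))),tri((S,s(438,156)),(T,t(482.5,182))))
C=[onz(T,t(*p),14) for p in [(42,92),(50,342),(660,318),(655,68)]]
for c in C: print('bed',c)
m=np.mean(C,0); y=(C[0]+C[1]-C[2]-C[3]); y/=np.linalg.norm(y); print('jig',m,'yaw',np.arctan2(-y[0],y[1]))
hb=onz(T,t(482.5,182),166); print('handle@z',hb)
print('knob top',onz(T,t(508,178),112),'hub',onz(T,t(447,178),65))
print('can',tri((S,s(558,328)),(T,t(590,163))))
# roof corners
print('roof nr/right',tri((S,s(465,365)),(T,t(640,307))),'far/right',tri((S,s(665,222)),(T,t(628,62))))
E
```

```text
tops [ 410.6518551  -190.25826043  164.09133625] [ 492.12867262 -188.46617941  161.20224461] [ 450.89616508 -189.08041448  161.92274444]
bed [526.34155253  91.98357525  14.        ]
bed [362.47370413  88.90609715  14.        ]
bed [ 367.61324427 -308.63501149   14.        ]
bed [ 531.28660316 -311.54355574   14.        ]
jig [ 446.92877602 -109.82222371   14.        ] yaw 0.012588263509221804
handle@z [ 450.89386652 -189.09309493  166.        ]
knob top [ 455.95580057 -206.99314354  112.        ] hub [ 459.7542256 -171.2563483   65.       ]
can [ 466.13558127 -260.6272445    77.63663344]
roof nr/right [ 376.10521005 -282.73831874  130.12588924] far/right [ 523.45778066 -281.29617213  128.24248202]
```

```bash
python3 inch.py '[0,0,0,-0.13,1,0,0,0,-0.125,1,-20,-40,0,0,1,-20,-40,0,0,1,-20,-40,0,0,1,-20,-40,0,0,1,-20,-40,0,0,1,-20,-40,0,0,1,-20,-40,0,0,1,-20,-40,0,0,1,-20,-40,0,0,1,-20,-40,0,0,1,-20,-40,0,0,1,-20,-40,0,0,1,-20,-40,0,0,1,-20,-40,0,0,1,0,0,0,0,1]' 60
```

```text
t: 1.85
tcp_pos: [409.3, -73.3, 230.9]
tool_rot: [-0.005, 1.0, -0.001, 0.0]
wrist_force: [-0.1, 0.3, -0.2]
grip_width: 0.999
gripper_force: 0.0
```

```bash
python3 inch.py '[-14,-39,0,0,1,-14,-39,0,0,1,-14,-38,0,0,1,0,0,0,0,1,0,0,20,0,1,0,0,20,0,1,0,0,20,0,1,0,0,15,0,1,0,0,13,0,1,0,0,0,0,1,0,0,0,0,0,0,0,0,0,0,0,0,0,0,0,0,0,0,0,0,0,0,0,0,0,0,0,0,0,0]' 60
```

```text
t: 3.45
tcp_pos: [451.6, -184.8, 143.9]
tool_rot: [-0.008, 1.0, -0.0, 0.0]
wrist_force: [-1.4, -0.7, 3.5]
grip_width: 0.118
gripper_force: 58.5
```

```bash
python3 inch.py '[0,5,0,0,0,0,10,0,0,0,0,10,0,0,0,0,10,0,0,0,0,10,0,0,0,0,10,0,0,0,0,10,0,0,0,0,10,0,0,0,0,10,0,0,0,0,10,0,0,0,0,10,0,0,0,0,10,0,0,0,0,10,0,0,0,0,10,0,0,0,0,10,0,0,0,0,10,0,0,0,0,5,0,0,0,0,0,0,0,0]'
```

```text
t: 5.25
tcp_pos: [448.6, -22.9, 143.9]
tool_rot: [-0.009, 1.0, 0.001, 0.0]
wrist_force: [-1.6, -0.4, 5.7]
grip_width: 0.118
gripper_force: 59.0
```

```bash
python3 inch.py '[0,4,0,0,0,0,2,0,0,0,0,0,0,0,0]'; python3 inch.py '[0,3,0,0,0,0,2,0,0,0,0,0,0,0,0]'
```

```text
t: 5.55
tcp_pos: [448.5, -17.6, 143.9]
tool_rot: [-0.009, 1.0, 0.0, 0.0]
wrist_force: [0.6, -2.6, 5.4]
grip_width: 0.116
gripper_force: 59.0
t: 5.85
tcp_pos: [448.4, -12.8, 143.9]
tool_rot: [-0.009, 1.0, 0.0, 0.0]
wrist_force: [-0.5, -2.8, 6.3]
grip_width: 0.116
gripper_force: 59.0
```

```bash
python3 inch.py '[0,3,0,0,0,0,2,0,0,0,0,0,0,0,0]'; python3 inch.py '[0,3,0,0,0,0,0,0,0,0]'
```

```text
t: 6.15
tcp_pos: [448.4, -9.7, 143.9]
tool_rot: [-0.008, 1.0, -0.002, 0.0]
wrist_force: [-0.4, -8.5, 4.8]
grip_width: 0.117
gripper_force: 59.1
t: 6.35
tcp_pos: [448.4, -9.7, 143.9]
tool_rot: [-0.007, 1.0, -0.006, 0.0]
wrist_force: [-1.1, -17.7, 5.7]
grip_width: 0.116
gripper_force: 59.3
```

```bash
python3 inch.py '[0,-3,0,0,0.3,0,0,0,0,1,0,0,0,0,1,0,0,0,0,1,0,0,-20,0,1,0,0,-30,0,1,0,0,-35,0,1,20,-35,0,0,1,20,-35,0,0,1,20,-35,0,0,1,0,-35,0,0,1,0,0,0,0,1,0,0,0,0,1]' && python3 - <<'E'
from h import *
s=readout.state();cv2.imwrite('pics/w1.png',optics.snapshot('wrist'));np.save('s1.npy',s,allow_pickle=True)
print(proj(cam('wrist',s),[458,-170,70]))
E
python3 inch.py '[0,-35,0,0,1,0,-35,0,0,1,0,-35,0,0,1,0,0,0,0,1,0,0,0,0,1]' && python3 - <<'E'
from h import *
s=readout.state();cv2.imwrite('pics/w2.png',optics.snapshot('wrist'));np.save('s2.npy',s,allow_pickle=True)
cv2.imwrite('pics/t2.png',optics.snapshot('top'))
a=cv2.imread('pics/w1.png');b=cv2.imread('pics/w2.png')
cv2.imwrite('pics/w12.png',cv2.resize(np.hstack([a[:,:],b]),(800,300),interpolation=cv2.INTER_AREA))
E
```

```text
t: 7.65
tcp_pos: [390.6, -149.6, 228.2]
tool_rot: [-0.008, 1.0, 0.0, -0.0]
wrist_force: [-0.7, -0.6, 0.3]
grip_width: 0.999
gripper_force: 0.0
[257.42447497 258.67446051]
t: 8.2
tcp_pos: [392.8, -253.6, 227.9]
tool_rot: [-0.009, 1.0, 0.001, -0.0]
wrist_force: [-0.2, -0.5, -0.5]
grip_width: 1.001
gripper_force: 0.0
```

View pics/w12.png

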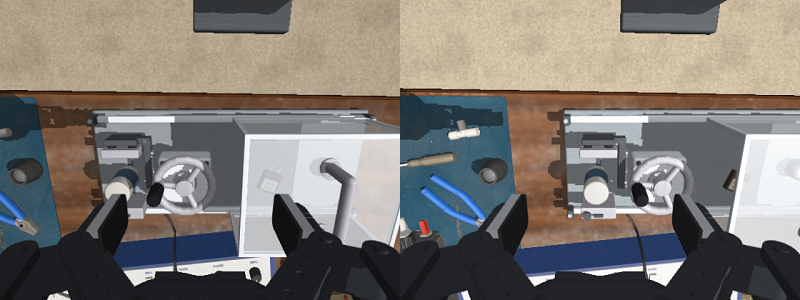

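The wheel hub is at about (185,187) in the left composite half and (659,187) in the right half. The knob (black) is towards the can, at (156,193) and (638,190). I'll enlarge the crops.

```bash
python3 - <<'E'
import cv2,numpy as np
a=cv2.imread('pics/w1.png')[170:310,140:330];b=cv2.imread('pics/w2.png')[170:310,230:420]
cv2.imwrite('pics/c2.png',np.vstack([cv2.resize(i,None,fx=2.14*2*0.98,fy=2.14,interpolation=cv2.INTER_CUBIC) for i in (a,b)]) if 0 else np.hstack([cv2.resize(i,(399,294),interpolation=cv2.INTER_CUBIC) for i in (a,b)]))
# dark-blob mask for knob
for n,x0,x1 in (('w1',195,240),('w2',310,350)):
    g=cv2.cvtColor(cv2.imread(f'pics/{n}.png'),cv2.COLOR_BGR2GRAY); m=((g<45)*255).astype(np.uint8)
    c,l,st,ce=cv2.connectedComponentsWithStats(m)
    for i in range(1,c):
        if st[i,4]>80 and st[i,4]<3000 and 170<ce[i][1]<310: print(n,st[i],ce[i])
E
```

```text
w1 [ 10 221  50  23 365] [ 28.98630137 228.33424658]
w1 [176 240  18  22 140] [186.18571429 249.40714286]
w1 [205 256  24  34 585] [216.91452991 272.48376068]
w1 [414 284  18  14 104] [422.56730769 291.58653846]
w2 [112 222  21  16  96] [121.76041667 228.57291667]
w2 [452 237  19  28 154] [460.18181818 250.14285714]
w2 [324 256  24  33 552] [334.96376812 272.22463768]
```

View pics/c2.png

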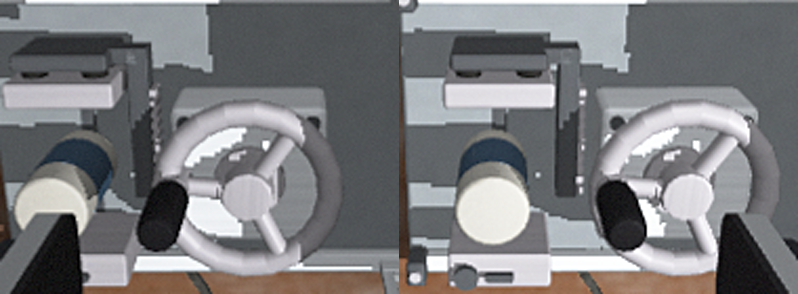

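In the crop, the knob top is at (157,230) left and (628,230) right, and the hub cap is at (248,196) and (688,196). The can stands between the jaw (pale bar above it) and the stop block (below).

```bash
python3 - <<'E'
from h import *
s1=np.load('s1.npy',allow_pickle=True).item();s2=np.load('s2.npy',allow_pickle=True).item()
A=cam('wrist',s1);B=cam('wrist',s2)
a=lambda x,y:(140+x/2.1,170+y/2.1); b=lambda x,y:(230+(x-399)/2.1,170+y/2.1)
print(s1['tcp_pos'],s2['tcp_pos'])
print('knobtop',tri((A,a(157,230)),(B,b(628,231))),onz(A,a(157,230),112),onz(B,b(628,231),112))
print('hub',tri((A,a(248,196)),(B,b(688,196))))
print('rimcentre65',onz(A,a(250,186),66),onz(B,b(688,185),66))
print('can',tri((A,a(50,210)),(B,b(491,210))),onz(B,b(491,210),76))
print('jaw face top',onz(B,b(499,107),58),'stop face',onz(B,b(499,212),60), 'jaw ends', onz(B,b(444,100),58),onz(B,b(553,100),58))
T=cam('top'); im=cv2.imread('pics/t2.png')
E
```

```text
[ 390.60528634 -149.56407155  228.15088619] [ 392.81469341 -253.55221673  227.86725259]
knobtop [ 459.19296088 -203.3101598   109.51345595] [ 457.45196082 -202.79071995  112.        ] [ 458.20067724 -203.77614573  112.        ]
hub [ 463.06893289 -169.39729525   69.7674478 ]
rimcentre65 [ 459.77424386 -168.69530374   66.        ] [ 459.52630744 -168.81379415   66.        ]
can [ 469.66630931 -258.14816321   73.37922344] [ 468.46979479 -258.12588406   76.        ]
jaw face top [ 426.26885753 -255.3318959    58.        ] stop face [ 477.67971433 -254.48888496   60.        ] jaw ends [ 423.37417529 -280.07559306   58.        ] [ 422.51769709 -231.13984903   58.        ]
```

```bash
python3 inch.py '[0,0,0,0.145,1,0,0,0,0.145,1,0,0,0,0.145,1,0,0,0,0.145,1,0,0,0,0.145,1,0,0,0,0.145,1,0,0,0,0.145,1,0,0,0,0.145,1,0,0,0,0.145,1,0,0,0,0.145,1,0,0,0,0.138,0.7,0,0,0,0,0.7,25,33,0,0,0.7,25,33,0,0,0.7,0,0,0,0,0.7,0,0,0,0,0.7]' 80; python3 -c "
from h import *
s=readout.state();print(s['tcp_pos'],s['joint_positions'],R.from_quat(s['tool_rot']).as_matrix().round(3))"
```

```text
t: 9.9
tcp_pos: [458.9, -203.0, 228.1]
tool_rot: [0.705, 0.709, -0.0, -0.0]
wrist_force: [-0.1, 0.1, 0.0]
grip_width: 0.707
gripper_force: 0.0
[ 458.86430867 -202.97272103  228.10438865] [-4.16341314e-01  2.46151819e-01  3.89973929e-03  1.32939161e+00
 -2.01566390e-04  1.14884875e+00] [[-0.006  1.    -0.001]
 [ 1.     0.006  0.   ]
 [ 0.    -0.001 -1.   ]]
```

Aligned over the knob. I'll descend and pinch it.

```bash
python3 inch.py '[0,0,35,0,0.7,0,0,35,0,0.7,0,0,35,0,0.7,0,0,20,0,0.7,0,0,13,0,0.7,0,0,8,0,0.7,0,0,0,0,0.7,0,0,0,0,0.7]'; python3 inch.py '[0,0,0,0,0,0,0,0,0,0,0,0,0,0,0,0,0,0,0,0,0,0,0,0,0]'
```

```text
t: 10.7
tcp_pos: [458.7, -204.8, 83.0]
tool_rot: [0.707, 0.707, 0.0, 0.0]
wrist_force: [-0.4, -0.8, 1.0]
grip_width: 0.699
gripper_force: 0.0
t: 11.2
tcp_pos: [459.4, -204.7, 83.3]
tool_rot: [0.707, 0.707, 0.001, 0.001]
wrist_force: [-0.1, 0.7, 5.8]
grip_width: 0.186
gripper_force: 78.0
```

```bash
python3 -c "
import numpy as np
p=1.585+0.15*np.arange(23);x=34*np.cos(p);y=-34*np.sin(p)
for i in range(22): print(round(p[i+1],3),'%.1f %.1f'%(y[i+1]-y[i],x[i+1]-x[i]), x[i+1].round(1),y[i+1].round(1))"
```

```text
1.735 0.5 -5.1 -5.6 -33.5
1.885 1.2 -5.0 -10.5 -32.3
2.035 1.9 -4.7 -15.2 -30.4
2.185 2.6 -4.4 -19.6 -27.8
2.335 3.2 -3.9 -23.5 -24.5
2.485 3.8 -3.4 -26.9 -20.8
2.635 4.3 -2.8 -29.7 -16.5
2.785 4.6 -2.1 -31.9 -11.9
2.935 4.9 -1.4 -33.3 -7.0
3.085 5.1 -0.7 -33.9 -1.9
3.235 5.1 0.1 -33.9 3.2
3.385 5.0 0.9 -33.0 8.2
3.535 4.8 1.6 -31.4 13.0
3.685 4.5 2.3 -29.1 17.6
3.835 4.2 3.0 -26.1 21.7
3.985 3.7 3.5 -22.6 25.4
4.135 3.1 4.0 -18.6 28.5
4.285 2.5 4.5 -14.1 30.9
4.435 1.8 4.8 -9.3 32.7
4.585 1.0 5.0 -4.3 33.7
4.735 0.3 5.1 0.8 34.0
4.885 -0.5 5.1 5.8 33.5
```

```bash
python3 inch.py '[0.5,-5.1,0,0,0,1.2,-5,0,0,0,1.9,-4.7,0,0,0,2.6,-4.4,0,0,0,0,0,0,0,0]'; python3 inch.py '[3.2,-3.9,0,0,0,3.8,-3.4,0,0,0,4.3,-2.8,0,0,0,0,0,0,0,0]';  python3 inch.py '[4.6,-2.1,0,0,0,4.9,-1.4,0,0,0,0,0,0,0,0]'
```

```text
t: 11.7
tcp_pos: [441.9, -197.9, 83.3]
tool_rot: [0.707, 0.707, 0.002, 0.002]
wrist_force: [5.7, 2.1, 1.9]
grip_width: 0.182
gripper_force: 78.2
t: 12.1
tcp_pos: [432.7, -187.1, 83.4]
tool_rot: [0.707, 0.707, 0.002, 0.003]
wrist_force: [7.3, 2.0, -0.4]
grip_width: 0.186
gripper_force: 78.2
t: 12.4
tcp_pos: [429.5, -178.3, 83.4]
tool_rot: [0.707, 0.707, 0.002, 0.004]
wrist_force: [7.2, -1.7, -2.0]
grip_width: 0.185
gripper_force: 78.2
```

```bash
python3 inch.py '[5.1,0.1,0,0,0,5.1,0.9,0,0,0,0,0,0,0,0]'; python3 inch.py '[5,1.7,0,0,0,4.6,1.8,0,0,0,0,0,0,0,0]'
```

```text
t: 12.7
tcp_pos: [428.8, -168.7, 83.3]
tool_rot: [0.707, 0.707, 0.0, 0.003]
wrist_force: [3.2, -3.3, 2.9]
grip_width: 0.185
gripper_force: 78.6
t: 13.0
tcp_pos: [430.9, -159.0, 83.3]
tool_rot: [0.707, 0.707, -0.001, 0.002]
wrist_force: [-0.0, -3.6, 6.4]
grip_width: 0.188
gripper_force: 79.2
```

```bash
cat > f.py <<'E'
from h import *
s=readout.state();p=s['tcp_pos'];r=p[:2]-np.array([462.4,-170.6]);a=np.arctan2(-r[1],r[0])%(2*np.pi)
t=np.array([-np.sin(a),-np.cos(a)]);F=s['wrist_force'][:2]
print('phi %.3f r %.1f Ft %.1f Fr %.1f'%(a,np.hypot(*r),-F@t,F@r/np.hypot(*r)),'nxt3mm dx %.1f dy %.1f'%(3*-np.cos(a+.045),3*-np.sin(a+.045)))
E
python3 inch.py '[4.6,2.1,0,0,0,0,0,0,0,0]' >/dev/null; python3 f.py; python3 inch.py '[4.3,2.8,0,0,0,0,0,0,0,0]'>/dev/null; python3 f.py
```

```text
phi 3.641 r 33.6 Ft 3.7 Fr -2.0 nxt3mm dx 2.6 dy 1.6
phi 3.791 r 33.6 Ft 3.1 Fr -1.8 nxt3mm dx 2.3 dy 1.9
```

```bash
for r in '2.3 1.9' '2.2 2.1' '2 2.2' '1.8 2.4'; do :; done
python3 inch.py '[2.3,1.9,0,0,0,0,0,0,0,0]'>/dev/null; python3 f.py
python3 inch.py '[2.2,2.1,0,0,0,0,0,0,0,0]'>/dev/null; python3 f.py
python3 inch.py '[2.0,2.3,0,0,0,0,0,0,0,0]'>/dev/null; python3 f.py
```

```text
phi 3.869 r 33.6 Ft 3.9 Fr -3.1 nxt3mm dx 2.1 dy 2.1
phi 3.957 r 33.6 Ft 4.2 Fr -2.3 nxt3mm dx 2.0 dy 2.3
phi 4.044 r 33.7 Ft 3.3 Fr -3.4 nxt3mm dx 1.8 dy 2.4
```

```bash

python3 inch.py '[1.8,2.4,0,0,0,0,0,0,0,0]'>/dev/null; python3 f.py
python3 inch.py '[1.6,2.6,0,0,0,0,0,0,0,0]'>/dev/null; python3 f.py
python3 inch.py '[1.3,2.7,0,0,0,0,0,0,0,0]'>/dev/null; python3 f.py
```

```text
phi 4.130 r 33.7 Ft 4.0 Fr -3.0 nxt3mm dx 1.5 dy 2.6
phi 4.218 r 33.7 Ft 3.6 Fr -3.9 nxt3mm dx 1.3 dy 2.7
phi 4.302 r 33.8 Ft 4.3 Fr -3.6 nxt3mm dx 1.1 dy 2.8
```

```bash

python3 inch.py '[1.0,2.8,0,0,0,0,0,0,0,0]'>/dev/null; python3 f.py
python3 inch.py '[0.7,2.9,0,0,0,0,0,0,0,0]'>/dev/null; python3 f.py
```

```text
phi 4.386 r 33.8 Ft 4.9 Fr -4.2 nxt3mm dx 0.8 dy 2.9
phi 4.469 r 33.8 Ft 4.0 Fr -4.2 nxt3mm dx 0.6 dy 2.9
```

```bash

python3 inch.py '[0.3,2.5,0,0,0,0,0,0,0,0]'>/dev/null; python3 f.py
python3 inch.py '[0.1,2.5,0,0,0,0,0,0,0,0]'>/dev/null; python3 f.py
```

```text
phi 4.538 r 33.8 Ft 4.4 Fr -3.8 nxt3mm dx 0.4 dy 3.0
phi 4.606 r 33.8 Ft 4.1 Fr -3.7 nxt3mm dx 0.2 dy 3.0
```

```bash

python3 inch.py '[-0.1,2.0,0,0,0,0,0,0,0,0]'>/dev/null; python3 f.py
python3 inch.py '[-0.2,2.0,0,0,0,0,0,0,0,0]'>/dev/null; python3 f.py
```

```text
phi 4.659 r 33.9 Ft 5.0 Fr -3.6 nxt3mm dx 0.0 dy 3.0
phi 4.716 r 33.9 Ft 4.4 Fr -1.7 nxt3mm dx -0.1 dy 3.0
```

```bash

python3 inch.py '[-0.1,2.0,0,0,0,0,0,0,0,0]'>/dev/null; python3 f.py
python3 inch.py '[-0.2,2.0,0,0,0,0,0,0,0,0]'|head -1; python3 f.py
```

```text
phi 4.773 r 33.9 Ft 4.8 Fr -2.9 nxt3mm dx -0.3 dy 3.0
t: 16.2
phi 4.829 r 33.9 Ft 4.8 Fr -2.7 nxt3mm dx -0.5 dy 3.0
```

```bash

python3 inch.py '[-0.3,2.0,0,0,0,0,0,0,0,0]'>/dev/null; python3 f.py
python3 inch.py '[-0.4,2.0,0,0,0,0,0,0,0,0]'|head -1; python3 f.py
```

```text
phi 4.887 r 34.0 Ft 5.0 Fr -2.6 nxt3mm dx -0.7 dy 2.9
t: 16.6
phi 4.946 r 34.0 Ft 3.8 Fr -3.3 nxt3mm dx -0.8 dy 2.9
```

```bash

python3 inch.py '[-0.6,1.9,0,0,0,0,0,0,0,0]'>/dev/null; python3 f.py
python3 inch.py '[-0.7,1.9,0,0,0,0,0,0,0,0]'|head -1; python3 f.py
```

```text
phi 4.999 r 34.0 Ft 4.1 Fr -3.4 nxt3mm dx -1.0 dy 2.8
t: 17.0
phi 5.042 r 34.0 Ft 5.9 Fr -3.3 nxt3mm dx -1.1 dy 2.8
```

```bash

python3 inch.py '[-0.8,1.8,0,0,0,0,0,0,0,0]'>/dev/null; python3 f.py
python3 inch.py '[-0.9,1.8,0,0,0,0,0,0,0,0]'|head -1; python3 f.py
```

```text
phi 5.079 r 34.0 Ft 7.9 Fr -2.4 nxt3mm dx -1.2 dy 2.7
t: 17.4
phi 5.117 r 34.0 Ft 9.8 Fr -2.2 nxt3mm dx -1.3 dy 2.7
```

```bash

python3 inch.py '[0,0,0,0,0,0,0,0,0,0,0,0,0,0,0,0,0,0,0,0]'>/dev/null; python3 f.py
python3 inch.py '[0.4,-0.9,0,0,0,0,0,0,0,0]'>/dev/null; python3 f.py
python3 inch.py '[0.4,-0.9,0,0,0,0,0,0,0,0,0,0,0,0,0]'|head -1; python3 f.py
```

```text
phi 5.117 r 34.1 Ft 9.0 Fr -2.7 nxt3mm dx -1.3 dy 2.7
phi 5.114 r 34.1 Ft 7.4 Fr -2.1 nxt3mm dx -1.3 dy 2.7
t: 18.3
phi 5.113 r 34.1 Ft 4.8 Fr -3.2 nxt3mm dx -1.3 dy 2.7
```

```bash
python3 inch.py '[0,0,0,0,0.5,0,0,0,0,0.5,0,0,0,0,0.5]' | head -1; python3 f.py; python3 inch.py '[0,0,-10,0,0.5,0,0,-30,0,0.5,0,0,-35,0,0.5,0,0,-35,0,1,0,0,-35,0,1,0,0,0,-0.145,1,0,0,0,-0.145,1,0,0,0,-0.145,1,0,0,0,-0.145,1,0,0,0,-0.145,1,0,0,0,-0.145,1,0,0,0,-0.145,1,0,0,0,-0.145,1,0,0,0,-0.145,1,0,0,0,-0.145,1,0,0,0,-0.138,1,0,0,0,0,1,0,0,0,0,1]' && python3 - <<'E'
from h import *
s=readout.state();w=optics.snapshot('wrist');cv2.imwrite('pics/w3.png',w)
t=optics.snapshot('top');cv2.imwrite('pics/t3.png',t);np.save('s3.npy',s,allow_pickle=True)
A=cv2.resize(w,(533,400));B=cv2.resize(t[190:290,260:360],(260,260));c=np.zeros((400,800,3),np.uint8);c[:,:533]=A;c[:260,540:]=B
cv2.imwrite('pics/c3.png',c)
E
```

```text
t: 18.6
phi 5.141 r 35.0 Ft -0.4 Fr 0.4 nxt3mm dx -1.4 dy 2.7
t: 20.4
tcp_pos: [477.5, -138.9, 227.6]
tool_rot: [-0.007, 1.0, -0.0, 0.0]
wrist_force: [-0.0, 0.4, 0.2]
grip_width: 1.002
gripper_force: 0.0
```

View pics/c3.png

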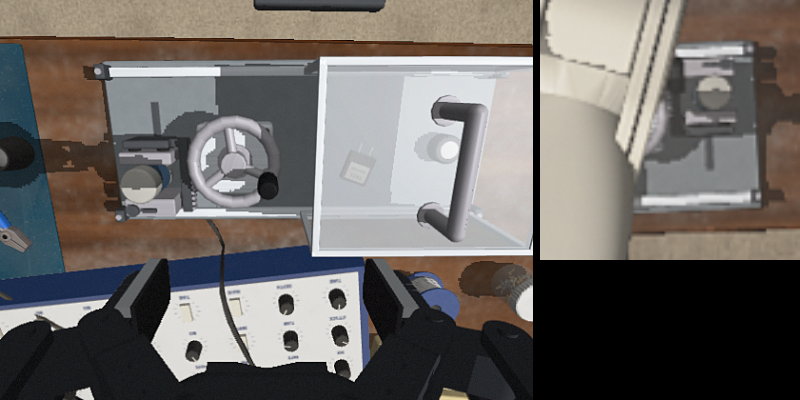

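The wrist view shows the can upright, squeezed between the jaw above it and the stop below it. The knob is at (267,185), the guard is still open, and its bar is at about (465,170). Now I'll regrip the bar.

```bash
python3 inch.py '[10,43,0,0,1,10,43,0,0,1,9,43,0,0,1,0,0,0,0,1,0,0,20,0,1,0,0,25,0,1,0,0,20,0,1,0,0,10,0,1,0,0,9,0,1,0,0,0,0,1,0,0,0,0,0,0,0,0,0,0,0,0,0,0,0,0,0,0,0,0,0,0,0,0,0,0,0,0,0,0]' 60
```

```text
t: 22.1
tcp_pos: [446.4, -10.3, 143.8]
tool_rot: [-0.009, 1.0, 0.0, 0.0]
wrist_force: [-0.6, 0.0, 2.5]
grip_width: 0.119
gripper_force: 58.4
```

```bash
python3 inch.py '[0,-5,0,0,0,0,-10,0,0,0,0,-10,0,0,0,0,-10,0,0,0,0,-10,0,0,0,0,-10,0,0,0,0,-10,0,0,0,0,-10,0,0,0,0,-10,0,0,0,0,-10,0,0,0,0,-10,0,0,0,0,-10,0,0,0,0,-10,0,0,0,0,-10,0,0,0,0,-10,0,0,0,0,-10,0,0,0,0,-10,0,0,0,0,-10,0,0,0,0,-5,0,0,0,0,0,0,0,0]';  python3 inch.py '[0,-4,0,0,0,0,-3,0,0,0,0,-3,0,0,0,0,0,0,0,0]'; python3 inch.py '[0,-3,0,0,0,0,0,0,0,0]'
```

```text
t: 24.1
tcp_pos: [449.8, -192.4, 143.8]
tool_rot: [-0.008, 1.0, -0.001, 0.001]
wrist_force: [0.5, -0.9, 5.2]
grip_width: 0.113
gripper_force: 58.9
t: 24.5
tcp_pos: [449.9, -199.8, 143.8]
tool_rot: [-0.009, 1.0, 0.001, 0.001]
wrist_force: [1.7, 5.0, 6.3]
grip_width: 0.113
gripper_force: 59.3
t: 24.7
tcp_pos: [450.0, -199.8, 143.7]
tool_rot: [-0.01, 1.0, 0.004, 0.001]
wrist_force: [1.3, 13.5, 9.1]
grip_width: 0.115
gripper_force: 59.6
```

Fully shut against the stop, after 190 mm of travel. I'll ease off, release and lift.

```bash
python3 inch.py '[0,3,0,0,0,0,0,0,0,0.4,0,0,0,0,1,0,0,0,0,1,0,0,0,0,1,0,0,-15,0,1,0,0,-30,0,1,0,0,-35,0,1,50,0,0,0,1,45,0,0,0,1,0,0,0,0,1,0,0,0,0,1]' && python3 - <<'E'
from h import *
s=readout.state();w=optics.snapshot('wrist');t=optics.snapshot('scene')
A=cv2.resize(w,(400,300));B=cv2.resize(t[175:315,160:350],(400,295));c=np.zeros((300,800,3),np.uint8);c[:,:400]=A;c[:295,400:]=B
cv2.imwrite('pics/c4.png',c)
E
```

```text
t: 25.9
tcp_pos: [353.9, -202.4, 223.6]
tool_rot: [-0.008, 1.0, -0.0, 0.0]
wrist_force: [0.7, -0.4, -0.2]
grip_width: 1.003
gripper_force: 0.0
```

View pics/c4.png

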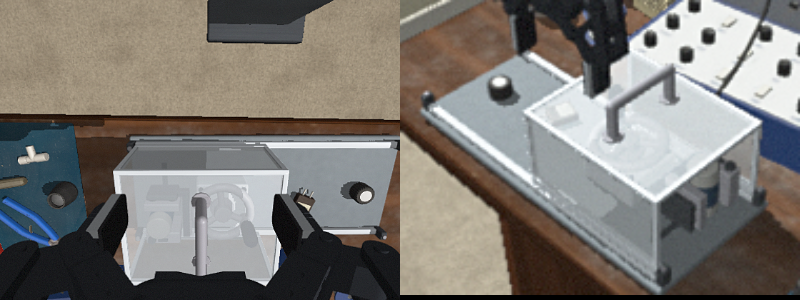

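The guard stands shut over the clamped, upright can. The bystanders are in place and the gripper is clear of everything.

```bash
python3 -c "
from bench import env, optics, readout
print(env.finish_job())"
```

```text
the job is handed in; nothing more can be done
None
```

I opened the guard to its stop, clamped the can at roughly 15 N (estimated from the force at the knob), and slid the guard back to its shut stop. I then let go and handed the job in at about 26 s; no verdict was shown.

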